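# Swap the worn sprocket at the back of a freehub

## Robot

A 6-joint arm with a two-finger parallel gripper is mounted at the origin on a cart in front of the work surface, level with it; the furniture and walls round the work are solid. World frame = base frame: x ahead of the robot, y to its left, z up, the work surface at z = 0. Lengths are in mm, angles in rad, forces in N, time in s.
With the tool pointing down it reaches from about 300 to 825 mm from the base axis. Payload 5.4 kg.
Tool frame: the origin (TCP) lies at the very end of the fingers, on their centre line; the grasp point (between the pads) lies 19 mm behind it (env.grasp_offset is the distance from the TCP to the grasp point, in mm); z points along the fingers, y is the direction in which the jaws open and shut (so a half turn about z gives the same grasp; the last joint's range is limited). The gripper opens to 92 mm and grips with 3 to 60 N. Pads are 20 mm wide; open, the fingers measure 128 mm over their backs; the gripper's body (75 mm by 189 mm) begins 69 mm behind the grasp point.
Start: joints at [-1.441, 0.158, 1.597, -0, 1.386, -0.21], TCP at [191.623, -542.113, 214.601] pointing down, gripper open.
Joint ranges: [-2.91, 2.91], [-0.94, 2.29], [0.18, 2.7], [-1.29, 4.43], [0.17, 2.64], [-3, 3]. Speed limits (rad/s): [2.57, 2.57, 3.14, 3.14, 3.14, 3.14].

## Interface

Orientations are given as a unit quaternion [w, x, y, z].
In Python, from bench import sensors, viewer, order, env gives the robot as it stands.
- The arm moves only by the tool play_rows, never from a script. Its argument "deltas" is a list of rows, each a list of 6 numbers: the shift along the tool's x, y, z in m, then the turn, a rotation vector about the tool's x, y, z in rad. In form: [[x, y, z, wx, wy, wz], ...]. A call has 1 to 12 rows; each row shifts and turns the commanded pose from where the row before left it, along the tool's axes as they then stand; what a row does not reach is not made up. A row lasts 1/10 s, in which the tool goes at most 50 mm and 8.59 degrees, less where a joint would pass 70% of its speed; a pose out of reach is approached as far as the arm can. A call is refused whole if a number of a shift passes 0.05 or a number of a turn 0.15, either way. A call with a gripper value outside its range is refused whole. "claw" is the opening, from 0 (shut) to 1 (fully open), set as the call begins (left out, the last holds). The fingers move at their own pace and stop on an object; "force" is the grip in N (left out, the last holds). Time passes only in rows, so rows that do not move let the fingers close. It gives the time, the measured TCP pose, the force and the opening at its end, in the units of the state.
- sensors.state(): the state, without advancing time (a new reading comes with each control period).
- viewer.capture(name): name is "scene" or "top"; returns a dict with "frame" (384x512x3 uint8, red, green, blue), "range_z" (384x512 float32, mm along the optical axis (not along the pixel's ray), 0 where there is no reading), "fov_y" (degrees; the focal length in pixels is half the picture's height over the tangent of half this angle, whatever the lens; pixels are square), "cx", "cy" (the principal point, pixels), "R" (3x3) and "t" (3): a world point X has camera coordinates R X + t. Camera axes: x right, y down, z forward; pixel columns grow to the right and rows downward; lengths in mm; the calibration is good to about 2 mm. A picture is of the moment at which its call begins.
- order.hand_in(): hands the job in, once; it reports no verdict.
Trained networks look in the newest picture that a camera, given by its name, has taken for a name from the list of things; names that differ only in an ending like _2 or _b are one class to them, and where a whole thing is asked for, a point or a joint stands for the part that bears it (a point fixed in the world has none). Each returns a list of dicts, best first, with "conf" (0 to 1); they miss things now and then, are a little off and sometimes report something else, mostly with a low value. They report only what shows in the picture. A call takes as long as a camera call.
- viewer.search_frame(camera, thing): "location" ([x, y, z] in mm, in world coordinates, good to about 4 mm: the middle of the surface that is visible of it).
- viewer.regions_of(camera, thing): "region" (384x512 bool, what is visible of it).
- viewer.pinpoint(camera, thing): "location" ([x, y, z] in mm, in world coordinates, good to about 4 mm: a listed point, or the origin of a listed thing).
The state is a dict: "time": time; "joint_positions": joint angles; "qd": joint speeds; "tau": joint torques, N m; "tcp_pos": TCP position; "eef_rot": TCP orientation; "wrist_force": force on the tool from outside, world axes, zero at the start; "wrist_torque": the same for the moment, N m; "gripper_width": opening from 0.0 (shut) to 1.0 (fully open).
Only numpy, scipy, OpenCV 4.12 (cv2) and the standard library are available. Lean on these libraries where they do the work, as an engineer would, in place of code of your own. Each camera call takes 0.05 s, during which the arm holds its last target.

## Task

The rusty sprocket at the bottom of the freehub is worn out: lift off the silver lockring and the blue spacer in front of it and set both aside, side by side, flat on the dark rubber mat, then lift the rusty sprocket off and lay it flat in the red scrap tray. Then slide the new brass-coloured sprocket down the freehub onto its shoulder, and put the blue spacer and last the silver lockring back on top of it, each seated flat on the one below. Do not knock over the oil bottle or the grease tub.

Things in the scene. Friction and masses are not known exactly. Their poses are not given: they have to be found in the camera images.
- freehub_seat (a point): Black rear hub upright in a fixed grey block (92 mm square). Point: centre of its shoulder (38 mm wide, 70 mm above bench) on the upright axis. Above it: 25 mm post 37 mm high, cone to 15 mm over 10 mm, axle end 5 mm. Flange 53 mm wide 14 mm below. Rings lift straight off, no threads, 3.3 mm play all round. Start, from shoulder up: rusty sprocket, blue spacer, silver lockring.
- worn_sprocket_center (a point): The worn sprocket: rusty brown, a loose ring lying flat, outer diameter 58 mm over the teeth, 8 mm high, bore 31.6 mm, 70 g. It can be gripped across the teeth as a solid 57 mm disc over its full height. The point is its centre, half-way up (4 mm above its underside); z is its axis. At the start it is the lowest ring on the freehub.
- new_sprocket_center (a point): The new sprocket: bright brass colour, same shape and size as the worn one (58 mm diameter over the teeth, solid 57 mm for gripping, 8 mm high, bore 31.6 mm, 70 g). It lies flat on the bench at the start. The point is its centre, half-way up (4 mm above its underside); z is its axis.
- spacer_center (a point): The spacer: blue loose ring, outer diameter 45 mm, 16 mm high, bore 31.6 mm, 40 g. The point is its centre, half-way up (8 mm above its underside); z is its axis. At the start it sits on the rusty sprocket.
- lockring_center (a point): The lockring: silver knurled loose ring, outer diameter 39 mm, 12 mm high, bore 31.6 mm, 30 g, already unscrewed. The point is its centre, half-way up (6 mm above its underside); z is its axis. At the start it sits on the blue spacer.
- parts_mat: Black ribbed rubber mat, fixed on the bench, 110 mm along its x by 170 mm along its y, 4 mm thick. Origin at the centre of its underside, on the bench; z up.
- scrap_tray: Red open tray, fixed on the bench, 147 x 147 mm outside, rim 24 mm above the bench, walls and floor 3 mm thick (rim 5 mm). Origin at the centre of its underside, on the bench; x and y run along its sides; z up.
- lube_bottle_center (a point): Green oil bottle with a red nozzle, a loose bystander standing upright on the bench, 42 mm diameter, 123 mm high. The point is at mid-height on its axis; z is its axis. Behind it stands the fixed parts cabinet, taller still.
- grease_tub_center (a point): Blue grease tub with a lid, a loose bystander standing upright on the bench, 72 mm diameter, 62 mm high. The point is at mid-height on its axis; z is its axis. Beside it the fixed bench vice stands higher, with its screw handle toward the robot; the tall filing cabinet is on the robot's right, so draw the arm in before swinging past it.

How it is judged:
By the outcome, as a careful person would: the job done as asked, in the order asked, and still so for the second after the job is handed in, with the robot touching nothing.
It also fails if it takes over 144 s, if anything falls off the work surface, if the arm or the gripper's body presses on something with over 40 N, if the wrist force passes 120 N, or if a joint passes its speed limit or range.

## Working session

There is one attempt and no reset: what is moved stays moved. The work goes in short steps, Python scripts to look and compute and a tool call to move; the robot and the scene stay as the last step left them, time stands still between calls to the robot, and variables do not carry over. Pictures are saved under pics/ and viewed, and the job is handed in when it is done.

Besides the shell and the picture viewer there is one more tool, called after "Emit:" as a command line: name --pt "numbers of a row" for each row, then --argument value for the rest. play_rows: Moves the arm, as the interface text tells. Its arguments: {"type":"object","properties":{"deltas":{"type":"array"},"claw":{"type":"number"},"force":{"type":"number"}},"required":["deltas"]}

```bash
ls; mkdir -p pics
cat > h.py <<'E'
import numpy as np, cv2
from bench import sensors, viewer, order, env
def cap(n,fn=None):
    d=viewer.capture(n)
    if fn: cv2.imwrite('pics/'+fn+'.png',d['frame'][:,:,::-1])
    return d
def K(d):
    f=192/np.tan(np.radians(d['fov_y'])/2); return f,d['cx'],d['cy']
def world(d,u,v,z=None):
    f,cx,cy=K(d); z=d['range_z'][v,u] if z is None else z
    p=np.array([(u-cx)/f*z,(v-cy)/f*z,z]); return np.array(d['R']).T@(p-np.array(d['t']))
def cloud(d):
    f,cx,cy=K(d); v,u=np.mgrid[:384,:512]; z=d['range_z']
    p=np.stack([(u-cx)/f*z,(v-cy)/f*z,z],-1)-np.array(d['t']); return p@np.array(d['R'])
E
python3 - <<'E'
from h import *
s=sensors.state(); print(s)
for c in ['scene','top']:
    d=cap(c,c+'0'); print(c,d['fov_y'],d['cx'],d['cy'],np.array(d['R']).round(3).tolist(),d['t'])
    for t in ['freehub_seat','worn_sprocket_center','new_sprocket_center','spacer_center','lockring_center','parts_mat','scrap_tray','lube_bottle_center','grease_tub_center']:
        r=viewer.pinpoint(c,t); print(t,[(np.round(x['location']).tolist(),round(x['conf'],2)) for x in r[:2]])
E
```

```text
pics
{'time': 0.0, 'joint_positions': array([-1.44108560e+00,  1.59036827e-01,  1.59820567e+00,  1.71493730e-05,
        1.38617653e+00, -2.10092086e-01]), 'qd': array([ 0.00086017,  0.0007695 ,  0.00160254,  0.0016128 ,  0.00065872,
       -0.00057159]), 'tau': array([-1.00095858e-03, -3.85578310e+01, -3.22111166e+01,  6.99473731e-02,
        3.78315453e-02, -1.32464479e-04]), 'tcp_pos': array([ 191.55731006, -541.50858486,  213.63907917]), 'eef_rot': array([-9.12111228e-04,  9.85601299e-01,  1.69083545e-01,  4.51124613e-05]), 'wrist_force': array([-0.44062338, -0.41532503,  0.23352978]), 'wrist_torque': array([-0.05523007, -0.04718176, -0.0096322 ]), 'gripper_width': 0.9979188040778182}
scene 52.950068935737306 257.2946446420753 192.16445074531813 [[-0.89, -0.455, -0.019], [-0.331, 0.676, -0.658], [0.312, -0.58, -0.752]] [492.17587748 260.03570407 892.42642295]
freehub_seat [([437.0, 44.0, 68.0], 0.74)]
worn_sprocket_center [([440.0, 42.0, 80.0], 0.62)]
new_sprocket_center []
spacer_center [([441.0, 45.0, 83.0], 0.41)]
lockring_center [([437.0, 40.0, 101.0], 0.53)]
parts_mat [([456.0, -302.0, -2.0], 0.96)]
scrap_tray [([633.0, 24.0, 2.0], 0.86)]
lube_bottle_center [([635.0, 223.0, 62.0], 0.7)]
grease_tub_center [([620.0, -315.0, 36.0], 0.86)]
top 47.32641996224065 258.254918386836 186.77730564314274 [[-0.028, -1.0, -0.0], [-0.988, 0.028, -0.149], [0.149, -0.004, -0.989]] [ -16.18741279  547.82099206 1336.55040718]
freehub_seat [([443.0, 42.0, 68.0], 0.73)]
worn_sprocket_center [([441.0, 44.0, 72.0], 0.46)]
new_sprocket_center [([450.0, 283.0, 3.0], 0.46)]
spacer_center [([433.0, 43.0, 86.0], 0.43)]
lockring_center [([443.0, 43.0, 97.0], 0.55)]
parts_mat [([457.0, -297.0, -0.0], 0.64)]
scrap_tray [([635.0, 18.0, -1.0], 0.55)]
lube_bottle_center [([640.0, 220.0, 63.0], 0.77)]
grease_tub_center [([618.0, -315.0, 30.0], 0.78)]
```

View pics/scene0.png

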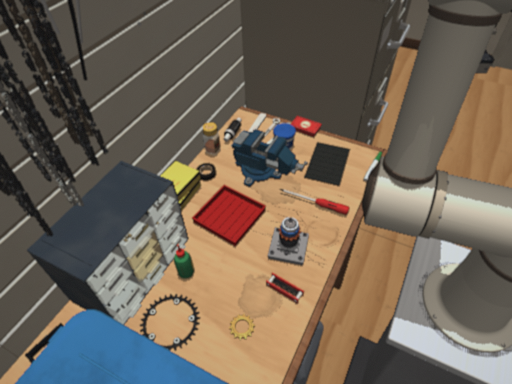

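View pics/top0.png

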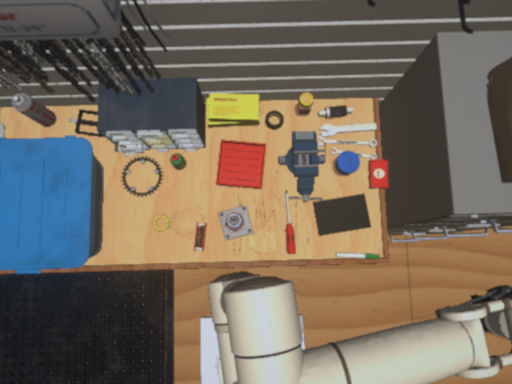

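Scene view: hub at about (289,235), tray (229,214), mat (327,163), brass sprocket (242,327), bottle (184,263), tub (285,131). In the top view, the hub is at (235,221), the sprocket (162,223), the mat (342,214), the tray (241,164), and the vice (303,160) lies between tray and tub. Next I refine these with depth.

```bash
cat > meas.py <<'E'
from h import *
def circ(p):
    A=np.c_[2*p,np.ones(len(p))]; s=np.linalg.lstsq(A,(p**2).sum(1),rcond=None)[0]
    return s[:2],np.sqrt(s[2]+s[0]**2+s[1]**2)
E
python3 - <<'E'
from meas import *
for c in ['scene','top']:
    d=cap(c); P=cloud(d)
    def box(c0,r,zl,zh):
        m=(abs(P[...,0]-c0[0])<r)&(abs(P[...,1]-c0[1])<r)&(P[...,2]>zl)&(P[...,2]<zh)&(d['range_z']>0); return P[m]
    print(c,'bench z',np.median(box((400,150),20,-20,20)[:,2]))
    h=box((440,43),70,-20,200)
    print('hub hist',np.histogram(h[:,2],bins=np.arange(-5,130,5)))
    for zl,zh in ((92,100),(100,109),(109,118),(118,130),(80,92),(66,78)):
        q=box((440,43),40,zl,zh)
        if len(q): print(zl,zh,len(q),q.min(0).round(1),q.max(0).round(1),((q.min(0)+q.max(0))/2).round(1),np.median(q,0).round(1))
    for t in ['new_sprocket_center','lockring_center','spacer_center','worn_sprocket_center','parts_mat','scrap_tray']:
        r=viewer.regions_of(c,t)
        if r:
            q=P[r[0]['region']]; print(t,r[0]['conf'],len(q),np.percentile(q,2,0).round(1),np.percentile(q,98,0).round(1),np.median(q,0).round(1))
    f,cx,cy=K(d)
    big=cv2.resize(d['frame'],None,fx=6,fy=6,interpolation=cv2.INTER_CUBIC)
    X=np.array(d['R'])@np.array([440,43,90])+np.array(d['t']);u,v=X[:2]/X[2]*f+[cx,cy];u,v=int(u),int(v);print(u,v)
    cv2.imwrite(f'pics/{c}_hub.png',cv2.resize(d['frame'][v-28:v+28,u-35:u+35,::-1],None,fx=10,fy=10,interpolation=cv2.INTER_CUBIC))
E
```

```text
scene bench z 12.73081325477766
hub hist (array([511, 670,  44,  48, 472, 138, 111,  23,  33,   0,   1,  31,  57,
         7,   0,  22,  72,  19,  22,  37,  32,  58,  67,  22,  20,  18]), array([ -5,   0,   5,  10,  15,  20,  25,  30,  35,  40,  45,  50,  55,
        60,  65,  70,  75,  80,  85,  90,  95, 100, 105, 110, 115, 120,
       125]))
92 100 60 [417.2  34.   92. ] [460.1  67.9  99.1] [438.7  50.9  95.5] [432.7  61.1  95.1]
100 109 119 [419.9  24.9 100. ] [458.6  65.2 108.9] [439.3  45.  104.5] [436.   53.9 105. ]
109 118 43 [426.7  33.2 109. ] [449.9  58.  117.9] [438.3  45.6 113.4] [437.5  51.5 113. ]
118 130 23 [431.7  38.8 118.1] [445.   51.8 123.9] [438.3  45.3 121. ] [439.   46.7 121.4]
80 92 50 [417.8  39.5  80.4] [456.   67.7  92. ] [436.9  53.6  86.2] [430.9  63.2  86.3]
66 78 78 [412.8  26.   71.8] [466.4  73.5  78. ] [439.6  49.8  74.9] [430.   60.9  76.4]
new_sprocket_center 0.66 315 [ 4.203e+02  2.602e+02 -3.000e-01] [471.1 311.2  11.4] [444.  287.7   7.3]
lockring_center 0.56 99 [420.3  32.6  93.8] [457.2  65.  108.8] [434.2  57.7 103.8]
spacer_center 0.52 51 [4
[... 897 characters left out ...]
3 [422.   25.4 109.1] [454.6  57.9 118. ] [438.3  41.7 113.6] [436.9  45.8 111.7]
118 130 21 [433.   33.8 119. ] [447.8  48.3 128. ] [440.4  41.1 123.5] [438.9  42.4 121.8]
80 92 26 [414.7  23.3  80.6] [462.1  65.7  92. ] [438.4  44.5  86.3] [429.2  42.8  88.8]
66 78 52 [412.   17.6  68.4] [467.1  69.2  77.8] [439.5  43.4  73.1] [432.7  36.3  75.6]
new_sprocket_center 0.58 130 [423.7 258.4  -0.6] [470.2 306.7  14.1] [446.7 284.6   7.8]
lockring_center 0.55 22 [422.1  25.8  73.9] [448.7  57.9 112.2] [427.3  35.7 104.3]
parts_mat 0.8 1826 [ 401.7 -377.2   -1.8] [ 513.9 -213.2   10.6] [ 457.5 -295.9    4.3]
scrap_tray 0.97 2104 [553.1 -50.2  -2.5] [701.6  95.   27.4] [630.   22.    4.3]
234 220
```

Emit:
play_rows --pt "0.0095 -0.0269 0 0 0 0" --pt "0.0095 -0.0269 0 0 0 0" --pt "0.0095 -0.0269 0 0 0 0" --pt "0.0095 -0.0269 0 0 0 0" --pt "0.0095 -0.0269 0 0 0 0" --pt "0.0095 -0.0269 0 0 0 0" --pt "0.0095 -0.0269 0 0 0 0" --claw 1.0 --force 15

```text
time: 2.4
tcp_pos: [191.5, -341.3, 214.6]
eef_rot: [0.0, 0.986, 0.169, 0.0]
wrist_force: [-1.0, -0.1, 0.5]
gripper_width: 1.001
```

Emit:
play_rows --pt "0 0 0 0 0 -0.1368" --pt "0 0 0 0 0 -0.1368" --pt "0 0 0 0 0 -0.1368" --pt "0 0 0 0 0 -0.1368" --pt "0 0 0 0 0 -0.1368" --pt "0 0 0 0 0 -0.1368" --pt "0 0 0 0 0 -0.1368" --pt "0 0 0 0 0 -0.1368" --pt "0 0 0 0 0 -0.1366"

```text
time: 3.3
tcp_pos: [191.6, -342.4, 214.7]
eef_rot: [0.0, 0.705, 0.709, -0.0]
wrist_force: [0.1, -0.3, 0.3]
gripper_width: 1.001
```

Run:
```python
from meas import *
print(sensors.state())
d=cap('top','t1'); P=cloud(d)
for n,(x0,x1,y0,y1) in dict(cab=(300,900,-900,-395),vice=(480,800,-280,-60),lockside=(330,560,-420,-180)).items():
    m=(P[...,0]>x0)&(P[...,0]<x1)&(P[...,1]>y0)&(P[...,1]<y1)&(P[...,2]>15)&(d['range_z']>0); q=P[m]
    print(n,len(q)); 
    if len(q): print(np.percentile(q,1,0).round(),np.percentile(q,99,0).round())
```

```text
{'time': 3.3, 'joint_positions': array([-1.37126388e+00, -3.52026386e-01,  2.06982780e+00,  1.65302583e-06,
        1.42346932e+00, -1.37696356e+00]), 'qd': array([-1.73245373e-03, -1.36744254e-03, -8.26471770e-04,  3.16106881e-04,
       -1.00874976e-03, -1.35346488e+00]), 'tau': array([-1.65674275e-03, -1.87053645e+01, -3.25163126e+01, -5.97049566e-04,
        7.37000559e-02,  1.42662920e+00]), 'tcp_pos': array([ 191.57598028, -342.43526736,  214.72910132]), 'eef_rot': array([ 1.34317571e-04,  7.05088846e-01,  7.09118956e-01, -8.87003613e-05]), 'wrist_force': array([ 0.08618906, -0.3258011 ,  0.26712975]), 'wrist_torque': array([-0.02825631, -0.07676004, -0.00900106]), 'gripper_width': 1.0009892302772925}
cab 27172
[ 412. -656.   20.] [ 853. -401.  557.]
vice 2189
[ 500. -272.   16.] [799. -70. 887.]
lockside 229
[ 331. -419.   16.] [ 560. -181.  108.]
```

Emit:
play_rows --pt "0.0322 0.0207 0 0 0 0" --pt "0.0322 0.0207 0 0 0 0" --pt "0.0322 0.0207 0 0 0 0" --pt "0.0322 0.0207 0 0 0 0" --pt "0.0322 0.0207 0 0 0 0" --pt "0.0322 0.0207 0 0 0 0" --pt "0.0322 0.0207 0 0 0 0" --pt "0.0322 0.0207 0 0 0 0" --pt "0.0322 0.0207 0 0 0 0" --pt "0.0322 0.0207 0 0 0 0" --pt "0.0322 0.0207 0 0 0 0" --pt "0.0322 0.0207 0 0 0 0"

```text
time: 4.55
tcp_pos: [440.7, 45.6, 214.8]
eef_rot: [0.0, 0.708, 0.706, 0.0]
wrist_force: [0.4, -0.9, 0.7]
gripper_width: 1.0
```

Emit:
play_rows --pt "0 0 0 0 0 0" --pt "0 0 0 0 0 0" --pt "0 0 0 0 0 0"

```text
time: 4.85
tcp_pos: [439.6, 43.3, 214.6]
eef_rot: [0.0, 0.708, 0.706, -0.0]
wrist_force: [-0.5, -0.2, 0.1]
gripper_width: 1.002
```

Run:
```python
from meas import *
s=sensors.state();print(s['tcp_pos'],s['eef_rot'],s['joint_positions'])
cap('scene','s2');cap('top','t2')
```

```text
[439.59655774  43.2627774  214.55185667] [ 3.69796571e-05  7.07740795e-01  7.06472159e-01 -2.31556868e-04] [-1.76469054e-01 -2.01198971e-01  1.95081604e+00 -4.28816975e-04
  1.39218021e+00 -1.74598701e-01]
```

View pics/s2.png

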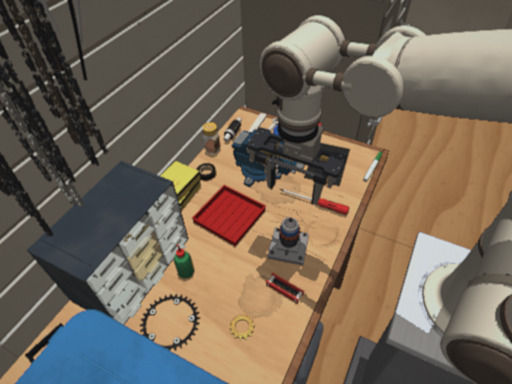

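View pics/t2.png

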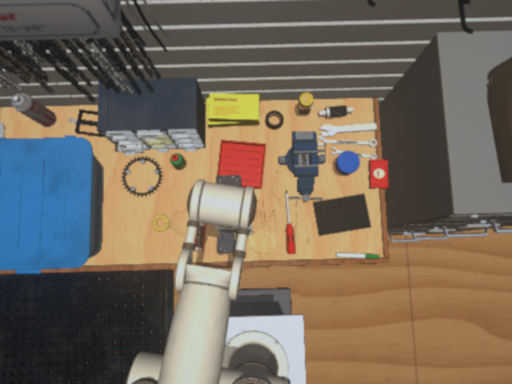

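Run:
```python
from meas import *
for c in ['scene','top']:
    d=cap(c);f,cx,cy=K(d)
    for p in ([439.5,43.5,214],[439.5,43.5,100],[439.5,43.5,122]):
        X=np.array(d['R'])@p+np.array(d['t']);print(c,p,X[:2]/X[2]*f+[cx,cy])
```

```text
scene [439.5, 43.5, 214] [292.5310929  193.46377259]
scene [439.5, 43.5, 100] [290.16294287 224.48929852]
scene [439.5, 43.5, 122] [290.58529282 218.95602184]
top [439.5, 43.5, 214] [231.74546962 217.22994771]
top [439.5, 43.5, 100] [234.05738395 220.30438856]
top [439.5, 43.5, 122] [233.64290581 219.75320527]
```

Emit:
play_rows --pt "0 0 0.0233 0 0 0" --pt "0 0 0.0233 0 0 0" --pt "0 0 0.0233 0 0 0" --pt "0 0 0.0233 0 0 0" --pt "0 0 0.0233 0 0 0" --pt "0 0 0 0 0 0" --pt "0 0 0 0 0 0" --pt "0 0 0 0 0 0"

```text
time: 5.85
tcp_pos: [441.1, 43.6, 99.7]
eef_rot: [0.001, 0.707, 0.707, 0.001]
wrist_force: [-0.6, -0.7, 0.3]
gripper_width: 0.999
```

Emit:
play_rows --pt "0 0 0 0 0 0" --pt "0 0 0 0 0 0" --pt "0 0 0 0 0 0" --pt "0 0 0 0 0 0" --pt "0 0 0 0 0 0" --pt "0 0 0 0 0 0" --pt "0 0 0 0 0 0" --pt "0 0 0 0 0 0" --claw 0.0 --force 12

```text
time: 6.65
tcp_pos: [439.9, 44.0, 98.1]
eef_rot: [-0.0, 0.707, 0.707, -0.0]
wrist_force: [0.3, -0.2, -0.0]
gripper_width: 0.409
```

Emit:
play_rows --pt "0 0 0 0 0 0" --pt "0 0 0 0 0 0"

```text
time: 6.85
tcp_pos: [439.9, 44.0, 98.1]
eef_rot: [-0.0, 0.707, 0.707, -0.0]
wrist_force: [-0.1, -0.3, 0.8]
gripper_width: 0.403
```

```bash
cat >> h.py <<'E'
def zoom(n,fn,p,hw=40,k=8):
    d=viewer.capture(n); f,cx,cy=K(d)
    X=np.array(d['R'])@np.array(p,float)+np.array(d['t']); u,v=(X[:2]/X[2]*f+[cx,cy]).astype(int)
    hh=int(hw*.75); u0,v0=max(u-hw,0),max(v-hh,0)
    cv2.imwrite('pics/'+fn+'.png',cv2.resize(d['frame'][v0:v0+2*hh,u0:u0+2*hw,::-1],None,fx=k,fy=k,interpolation=cv2.INTER_CUBIC)); return d
E
python3 - <<'E'
from h import *
zoom('scene','z1',[440,43,90])
E
```

```text
(no output)
```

View pics/z1.png

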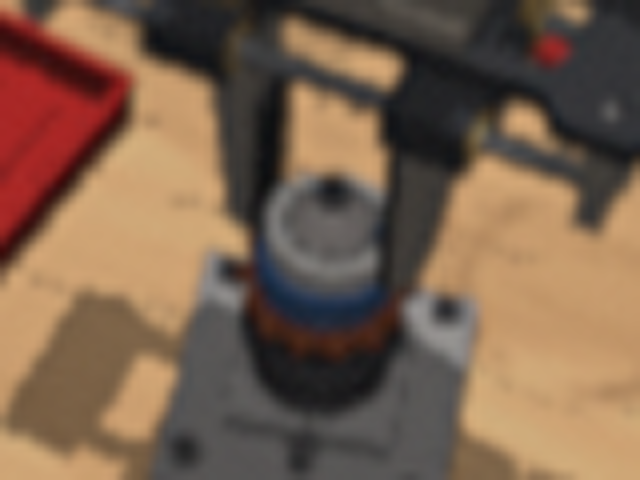

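Emit:
play_rows --pt "0 0 -0.01 0 0 0" --pt "0 0 -0.015 0 0 0" --pt "0 0 -0.02 0 0 0" --pt "0 0 -0.02 0 0 0" --pt "0 0 0 0 0 0"

```text
time: 7.4
tcp_pos: [442.2, 43.6, 166.5]
eef_rot: [0.003, 0.707, 0.707, 0.002]
wrist_force: [-0.5, -0.3, -0.2]
gripper_width: 0.404
```

Run:
```python
from h import *
zoom('scene','z2',[440,43,110])
d=viewer.capture('top'); P=cloud(d)
def st(x0,x1,y0,y1,zl=12):
    m=(P[...,0]>x0)&(P[...,0]<x1)&(P[...,1]>y0)&(P[...,1]<y1)&(P[...,2]>zl)&(d['range_z']>0); q=P[m]; print(len(q),np.percentile(q,1,0).round(),np.percentile(q,99,0).round())
st(480,700,-240,-100); st(600,700,-240,-100);st(480,560,-240,-100);st(400,560,-440,-385)
```

```text
1785 [ 497. -234.   12.] [ 698. -111.  888.]
1036 [ 607. -237.   12.] [ 698. -106.  889.]
430 [ 488. -226.   14.] [ 560. -119.  110.]
107 [ 538. -439.   14.] [ 560. -391.   27.]
```

View pics/z2.png

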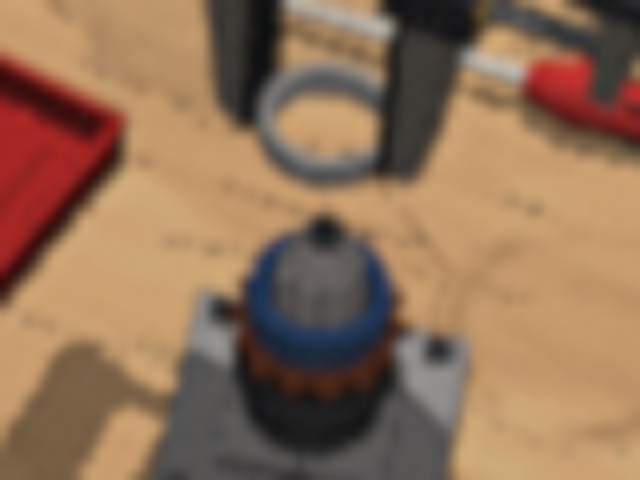

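Emit:
play_rows --pt "-0.04 0.0019 0 0 0 0" --pt "-0.04 0.0019 0 0 0 0" --pt "-0.04 0.0019 0 0 0 0" --pt "-0.04 0.0019 0 0 0 0" --pt "-0.04 0.0019 0 0 0 0" --pt "-0.04 0.0019 0 0 0 0" --pt "-0.04 0.0019 0 0 0 0" --pt "-0.04 0.0019 0 0 0 0" --pt "-0.039 0.0018 0 0 0 0" --pt "0 0 0 0 0 0" --pt "0 0 0 0 0 0"

```text
time: 8.6
tcp_pos: [456.1, -314.6, 161.5]
eef_rot: [-0.002, 0.708, 0.707, 0.0]
wrist_force: [-0.6, 0.7, -0.7]
gripper_width: 0.406
```

Emit:
play_rows --pt "0 0 0.03 0 0 0" --pt "0 0 0.03 0 0 0" --pt "0 0 0.03 0 0 0" --pt "0 0 0.03 0 0 0" --pt "0 0 0.02 0 0 0" --pt "0 0 0 0 0 0" --pt "0 0 0 0 0 0"

```text
time: 9.3
tcp_pos: [456.9, -313.8, 23.1]
eef_rot: [-0.001, 0.707, 0.708, 0.0]
wrist_force: [0.9, -1.3, -0.1]
gripper_width: 0.41
```

Run:
```python
from h import *
s=sensors.state();print(s['tcp_pos'],s['wrist_force'])
zoom('scene','z3',[457,-315,10]);zoom('top','z3t',[457,-315,10])
```

```text
[ 456.94634429 -313.75471015   23.13683331] [ 0.9277663  -1.30095868 -0.11306323]
```

View pics/z3.png

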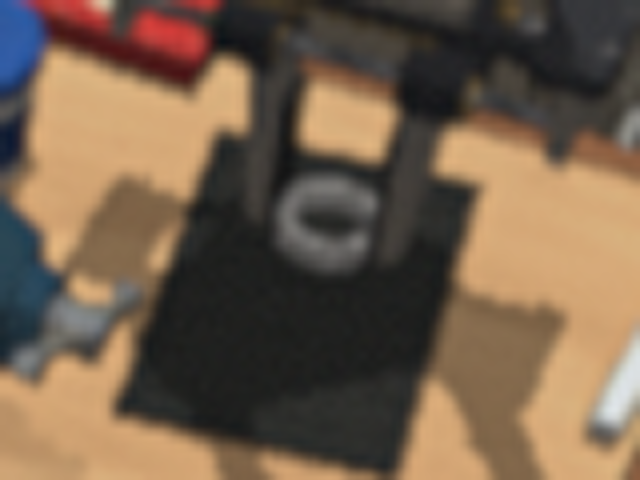

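Emit:
play_rows --pt "0 0 0.007 0 0 0" --pt "0 0 0.004 0 0 0" --pt "0 0 0.003 0 0 0" --pt "0 0 0 0 0 0" --pt "0 0 0 0 0 0" --pt "0 0 0 0 0 0"

```text
time: 10.0
tcp_pos: [457.0, -315.2, 9.3]
eef_rot: [0.0, 0.707, 0.707, -0.0]
wrist_force: [0.7, -0.2, -0.5]
gripper_width: 0.412
```

Emit:
play_rows --pt "0 0 0.0007 0 0 0" --pt "0 0 0 0 0 0"

```text
time: 10.2
tcp_pos: [457.0, -315.1, 8.4]
eef_rot: [0.0, 0.707, 0.707, -0.0]
wrist_force: [-0.2, -0.4, -1.0]
gripper_width: 0.408
```

Emit:
play_rows --pt "0 0 0 0 0 0" --pt "0 0 0 0 0 0" --pt "0 0 0 0 0 0" --pt "0 0 0 0 0 0" --claw 0.7

```text
time: 10.6
tcp_pos: [457.0, -315.1, 8.5]
eef_rot: [0.0, 0.707, 0.707, -0.0]
wrist_force: [-0.2, -0.2, -0.0]
gripper_width: 0.701
```

Emit:
play_rows --pt "0 0 -0.01 0 0 0" --pt "0 0 -0.025 0 0 0" --pt "0 0 -0.03 0 0 0" --pt "0 0 -0.03 0 0 0" --pt "0 0 -0.03 0 0 0" --pt "0 0 -0.03 0 0 0" --pt "0 0 0 0 0 0"

```text
time: 11.3
tcp_pos: [459.3, -317.4, 169.4]
eef_rot: [0.005, 0.707, 0.707, -0.0]
wrist_force: [0.4, -0.5, 1.0]
gripper_width: 0.696
```

Emit:
play_rows --pt "0.04 -0.0019 0 0 0 0" --pt "0.04 -0.0019 0 0 0 0" --pt "0.04 -0.0019 0 0 0 0" --pt "0.04 -0.0019 0 0 0 0" --pt "0.04 -0.0019 0 0 0 0" --pt "0.04 -0.0019 0 0 0 0" --pt "0.04 -0.0019 0 0 0 0" --pt "0.04 -0.0019 0 0 0 0" --pt "0.039 -0.0018 0 0 0 0" --pt "0 0 0 0 0 0" --pt "0 0 0 0 0 0"

```text
time: 12.4
tcp_pos: [439.6, 44.3, 163.1]
eef_rot: [-0.0, 0.706, 0.708, -0.0]
wrist_force: [0.7, -0.1, 0.7]
gripper_width: 0.698
```

Run:
```python
from h import *
s=sensors.state();print(s['tcp_pos'],s['gripper_width'])
zoom('scene','z4',[457,-295,10]);zoom('top','z4t',[457,-295,10])
```

```text
[439.58322283  44.28823504 163.07556674] 0.6984124639250149
```

View pics/z4.png

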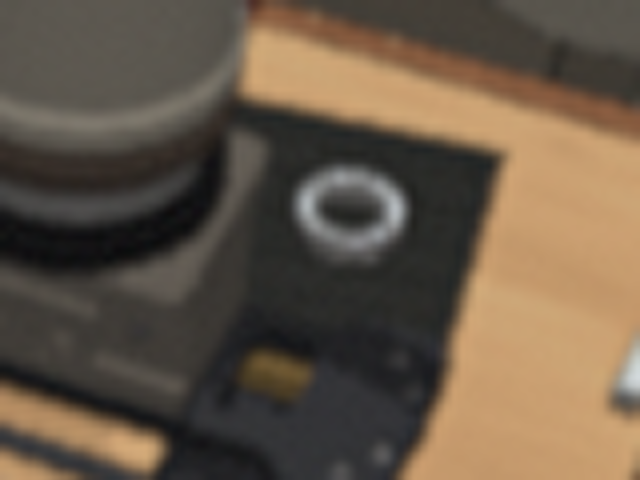

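Emit:
play_rows --pt "0 0 0.02 0 0 0" --pt "0 0 0.025 0 0 0" --pt "0 0 0.02 0 0 0" --pt "0 0 0.0164 0 0 0" --pt "0 0 0 0 0 0" --pt "0 0 0 0 0 0"

```text
time: 13.1
tcp_pos: [440.2, 43.0, 82.3]
eef_rot: [-0.0, 0.708, 0.706, -0.0]
wrist_force: [0.4, -0.9, 0.1]
gripper_width: 0.702
```

Emit:
play_rows --pt "0 0 0 0 0 0" --pt "0 0 0 0 0 0" --pt "0 0 0 0 0 0" --pt "0 0 0 0 0 0" --pt "0 0 0 0 0 0" --claw 0.0

```text
time: 13.6
tcp_pos: [440.7, 43.8, 82.8]
eef_rot: [0.001, 0.707, 0.707, 0.0]
wrist_force: [-0.7, -1.3, 5.0]
gripper_width: 0.486
```

Emit:
play_rows --pt "0 0 -0.01 0 0 0" --pt "0 0 -0.015 0 0 0" --pt "0 0 -0.02 0 0 0" --pt "0 0 -0.02 0 0 0" --pt "0 0 -0.0164 0 0 0" --pt "0 0 0 0 0 0"

```text
time: 14.2
tcp_pos: [441.5, 43.9, 166.0]
eef_rot: [0.002, 0.707, 0.707, 0.001]
wrist_force: [0.7, 0.1, 0.5]
gripper_width: 0.489
```

Run:
```python
from h import *
s=sensors.state();print(s['tcp_pos'],s['gripper_width'])
zoom('scene','z5',[440,43,110])
```

```text
[441.5441241   43.8742686  165.96258092] 0.4887508996617769
```

View pics/z5.png

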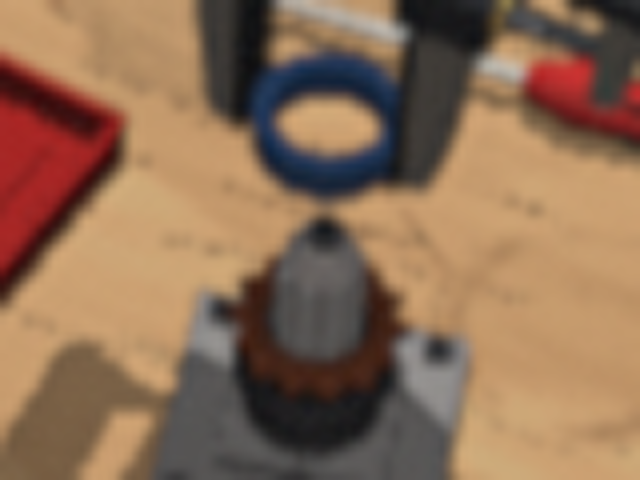

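Run:
```python
from h import *
d=viewer.capture('scene');f,cx,cy=K(d)
X=np.array(d['R'])@np.array([457,-315,10.])+np.array(d['t']); u,v=(X[:2]/X[2]*f+[cx,cy]).astype(int)
for a,b in((125,290),(110,300),(70,330),(30,360)):
    print(world(d,u+round((a-320)/8),v+round((b-240)/8)).round())
d=viewer.capture('top');P=cloud(d);cv2.imwrite('pics/t5.png',cv2.resize(d['frame'][140:260,250:410,::-1],None,fx=5,fy=5,interpolation=cv2.INTER_CUBIC))
m=(P[...,0]>440)&(P[...,0]<560)&(P[...,1]>-290)&(P[...,1]<-130)&(P[...,2]>20)
q=P[m];print(q[np.argsort(q[:,0])][:400:25].round())
```

```text
[409.  65. 342.]
[411.  72. 342.]
[419.  76. 334.]
[432.  65. 308.]
[[ 495. -170.   70.]
 [ 502. -216.   54.]
 [ 504. -199.   62.]
 [ 506. -167.   78.]
 [ 509. -220.   46.]
 [ 517. -178.   90.]
 [ 523. -175.   91.]
 [ 527. -151.   63.]
 [ 532. -182.   92.]
 [ 535. -150.   73.]
 [ 540. -194.   95.]
 [ 543. -151.  100.]
 [ 548. -199.  103.]
 [ 551. -151.   69.]
 [ 555. -151.  104.]
 [ 559. -151.   78.]]
```

View pics/t5.png

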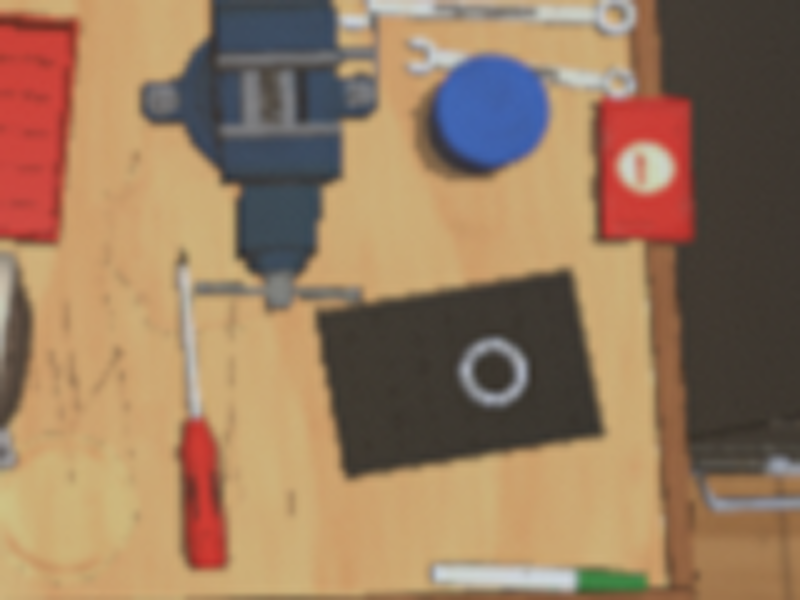

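Emit:
play_rows --pt "-0.037 0.0012 0 0 0 0" --pt "-0.037 0.0012 0 0 0 0" --pt "-0.037 0.0012 0 0 0 0" --pt "-0.037 0.0013 0 0 0 0" --pt "-0.037 0.0012 0 0 0 0" --pt "-0.037 0.0013 0 0 0 0" --pt "-0.037 0.0013 0 0 0 0" --pt "-0.037 0.0013 0 0 0 0" --pt "0 0 0 0 0 0" --pt "0 0 0 0 0 0"

```text
time: 15.35
tcp_pos: [449.1, -251.7, 161.9]
eef_rot: [-0.002, 0.708, 0.707, 0.0]
wrist_force: [0.2, -0.3, 0.1]
gripper_width: 0.483
```

Emit:
play_rows --pt "0 0 0.03 0 0 0" --pt "0 0 0.03 0 0 0" --pt "0 0 0.03 0 0 0" --pt "0 0 0.03 0 0 0" --pt "0 0 0.02 0 0 0" --pt "0 0 0.01 0 0 0" --pt "0 0 0.004 0 0 0" --pt "0 0 0 0 0 0" --pt "0 0 0 0 0 0" --pt "0 0 0 0 0 0"

```text
time: 16.35
tcp_pos: [450.6, -252.4, 10.3]
eef_rot: [0.001, 0.707, 0.707, 0.0]
wrist_force: [0.9, -0.0, -0.5]
gripper_width: 0.487
```

Emit:
play_rows --pt "0 0 0.0005 0 0 0" --pt "0 0 0.0005 0 0 0" --pt "0 0 0 0 0 0"

```text
time: 16.65
tcp_pos: [450.2, -252.2, 8.8]
eef_rot: [0.0, 0.707, 0.707, 0.0]
wrist_force: [0.4, -0.2, 2.2]
gripper_width: 0.485
```

Emit:
play_rows --pt "0 0 0 0 0 0" --pt "0 0 0 0 0 0" --pt "0 0 0 0 0 0" --pt "0 0 0 0 0 0" --claw 0.75

```text
time: 17.05
tcp_pos: [449.9, -252.0, 8.3]
eef_rot: [-0.0, 0.707, 0.707, -0.0]
wrist_force: [-0.1, 0.5, 0.4]
gripper_width: 0.747
```

Emit:
play_rows --pt "0 0 -0.01 0 0 0" --pt "0 0 -0.025 0 0 0" --pt "0 0 -0.03 0 0 0" --pt "0 0 -0.03 0 0 0" --pt "0 0 -0.03 0 0 0" --pt "0 0 -0.03 0 0 0" --pt "0 0 0 0 0 0"

```text
time: 17.75
tcp_pos: [452.4, -254.2, 169.1]
eef_rot: [0.005, 0.707, 0.707, 0.0]
wrist_force: [0.1, -0.5, -0.3]
gripper_width: 0.75
```

Emit:
play_rows --pt "0.037 -0.0012 0 0 0 0" --pt "0.037 -0.0012 0 0 0 0" --pt "0.037 -0.0012 0 0 0 0" --pt "0.037 -0.0013 0 0 0 0" --pt "0.037 -0.0012 0 0 0 0" --pt "0.037 -0.0013 0 0 0 0" --pt "0.037 -0.0013 0 0 0 0" --pt "0.037 -0.0013 0 0 0 0" --pt "0 0 0 0 0 0" --pt "0 0 0 0 0 0"

```text
time: 18.75
tcp_pos: [439.6, 44.3, 163.0]
eef_rot: [-0.0, 0.706, 0.708, -0.0]
wrist_force: [0.7, -0.8, 0.6]
gripper_width: 0.751
```

Run:
```python
from h import *
s=sensors.state();print(s['tcp_pos'],s['gripper_width'])
zoom('top','z6t',[457,-295,10])
d=viewer.capture('top')
for t in ['spacer_center','lockring_center']: print(t,[(np.round(x['location'],1).tolist(),round(x['conf'],2)) for x in viewer.pinpoint('top',t)])
```

```text
[439.5511637   44.28133604 163.04640795] 0.7511871568340428
spacer_center [([443.9, -252.6, 12.1], 0.42)]
lockring_center [([458.1, -314.6, 5.7], 0.47)]
```

View pics/z6t.png

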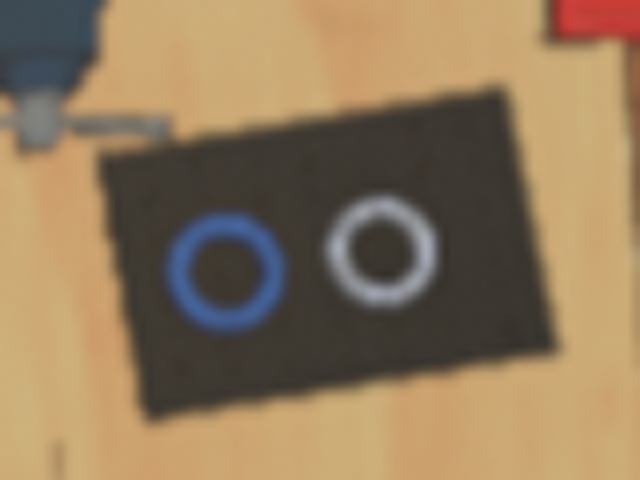

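Emit:
play_rows --pt "0 0 0.02 0 0 0" --pt "0 0 0.025 0 0 0" --pt "0 0 0.025 0 0 0" --pt "0 0 0.0219 0 0 0" --pt "0 0 0 0 0 0" --pt "0 0 0 0 0 0" --claw 0.85

```text
time: 19.55
tcp_pos: [440.1, 43.3, 71.8]
eef_rot: [-0.0, 0.708, 0.707, -0.0]
wrist_force: [-0.3, -0.4, 0.1]
gripper_width: 0.85
```

Emit:
play_rows --pt "0 0 0 0 0 0" --pt "0 0 0 0 0 0" --pt "0 0 0 0 0 0" --pt "0 0 0 0 0 0" --pt "0 0 0 0 0 0" --pt "0 0 0 0 0 0" --claw 0.0 --force 20

```text
time: 20.15
tcp_pos: [440.8, 43.8, 72.5]
eef_rot: [0.001, 0.707, 0.707, 0.0]
wrist_force: [-0.8, -0.7, 5.9]
gripper_width: 0.609
```

Emit:
play_rows --pt "0 0 -0.01 0 0 0" --pt "0 0 -0.015 0 0 0" --pt "0 0 -0.02 0 0 0" --pt "0 0 -0.025 0 0 0" --pt "0 0 -0.0219 0 0 0" --pt "0 0 0 0 0 0"

```text
time: 20.75
tcp_pos: [442.1, 43.7, 166.7]
eef_rot: [0.003, 0.707, 0.707, 0.002]
wrist_force: [0.4, -0.2, -1.1]
gripper_width: 0.609
```

Run:
```python
from h import *
s=sensors.state();print(s['tcp_pos'],s['gripper_width'])
zoom('scene','z7',[440,43,110])
```

```text
[442.06299745  43.74326173 166.65477952] 0.6086539852037454
```

View pics/z7.png

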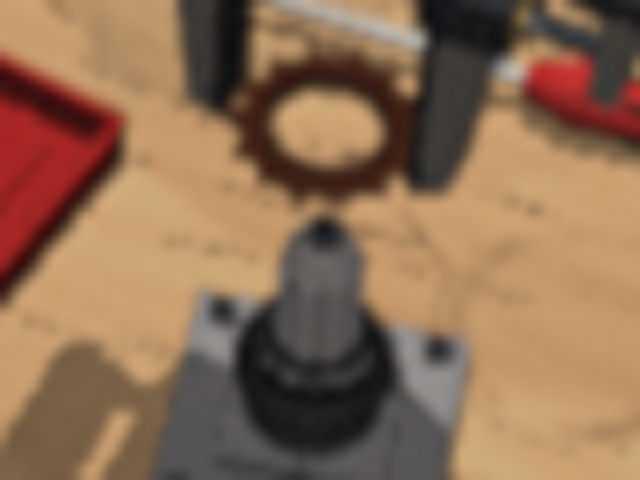

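Emit:
play_rows --pt "-0.0046 0.0388 0 0 0 0" --pt "-0.0046 0.0388 0 0 0 0" --pt "-0.0046 0.0388 0 0 0 0" --pt "-0.0046 0.0388 0 0 0 0" --pt "-0.0046 0.0388 0 0 0 0" --pt "0 0 0 0 0 0" --pt "0 0 0 0 0 0"

```text
time: 21.5
tcp_pos: [632.8, 21.1, 160.7]
eef_rot: [-0.002, 0.707, 0.707, -0.001]
wrist_force: [-0.6, 0.3, 0.3]
gripper_width: 0.613
```

Emit:
play_rows --pt "0 0 0.025 0 0 0" --pt "0 0 0.03 0 0 0" --pt "0 0 0.03 0 0 0" --pt "0 0 0.03 0 0 0" --pt "0 0 0.018 0 0 0" --pt "0 0 0 0 0 0" --pt "0 0 0 0 0 0"

```text
time: 22.2
tcp_pos: [633.1, 21.2, 30.8]
eef_rot: [-0.0, 0.707, 0.707, -0.0]
wrist_force: [0.0, -0.4, 0.3]
gripper_width: 0.612
```

Run:
```python
from h import *
s=sensors.state();print(s['tcp_pos'],s['gripper_width'],s['wrist_force'])
zoom('scene','z8',[634,21,20]);zoom('top','z8t',[634,21,20])
```

```text
[633.09428152  21.24744017  30.82395251] 0.6117230171360843 [ 0.02483712 -0.44344267  0.30787131]
```

View pics/z8.png

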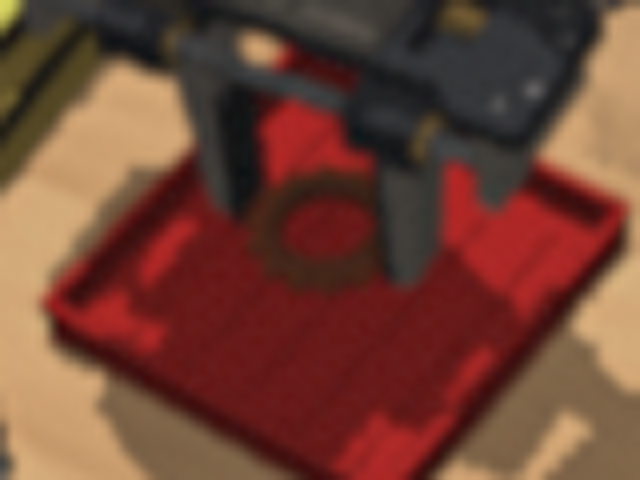

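Emit:
play_rows --pt "0 0 0.012 0 0 0" --pt "0 0 0.008 0 0 0" --pt "0 0 0.004 0 0 0" --pt "0 0 0 0 0 0" --pt "0 0 0.001 0 0 0" --pt "0 0 0 0 0 0" --pt "0 0 0 0 0 0"

```text
time: 23.0
tcp_pos: [634.0, 21.0, 5.5]
eef_rot: [-0.0, 0.707, 0.707, 0.0]
wrist_force: [-0.7, 1.3, 2.1]
gripper_width: 0.611
```

Emit:
play_rows --pt "0 0 0 0 0 0" --pt "0 0 0 0 0 0" --pt "0 0 0 0 0 0" --pt "0 0 0 0 0 0" --claw 0.8

```text
time: 23.4
tcp_pos: [633.9, 21.0, 5.3]
eef_rot: [-0.0, 0.707, 0.707, 0.0]
wrist_force: [-0.3, 0.4, -0.5]
gripper_width: 0.8
```

Emit:
play_rows --pt "0 0 -0.01 0 0 0" --pt "0 0 -0.025 0 0 0" --pt "0 0 -0.03 0 0 0" --pt "0 0 -0.03 0 0 0" --pt "0 0 -0.03 0 0 0" --pt "0 0 -0.033 0 0 0" --pt "0 0 0 0 0 0"

```text
time: 24.1
tcp_pos: [637.6, 20.5, 170.4]
eef_rot: [0.005, 0.707, 0.707, 0.003]
wrist_force: [0.2, -0.4, 0.9]
gripper_width: 0.8
```

Emit:
play_rows --pt "0 -0.031 0 0 0 0" --pt "0 -0.031 0 0 0 0" --pt "0 -0.031 0 0 0 0" --pt "0 -0.031 0 0 0 0" --pt "0 -0.031 0 0 0 0" --pt "0 -0.032 0 0 0 0" --pt "0 0 0 0 0 0" --pt "0 0 0 0 0 0" --claw 0.9

```text
time: 24.9
tcp_pos: [447.1, 21.0, 163.4]
eef_rot: [0.0, 0.707, 0.707, 0.0]
wrist_force: [0.3, 0.0, -0.2]
gripper_width: 0.9
```

Run:
```python
from meas import *
zoom('scene','z9',[634,21,10])
for c in ['scene','top']:
    d=viewer.capture(c); f,cx,cy=K(d)
    hsv=cv2.cvtColor(d['frame'],cv2.COLOR_RGB2HSV)
    def proj(p):
        X=np.array(d['R'])@np.array(p,float)+np.array(d['t']); return X[:2]/X[2]*f+[cx,cy]
    def ray(u,v,z):
        r=np.array(d['R']).T@np.array([(u-cx)/f,(v-cy)/f,1]); o=-np.array(d['R']).T@np.array(d['t']); return o+r*(z-o[2])/r[2]
    print(c,hsv[tuple(proj([447+22,284,8])[::-1].round().astype(int))])
    for t in ['new_sprocket_center','worn_sprocket_center']:
        R=viewer.regions_of(c,t)
        for r in R[:2]:
            v,u=np.nonzero(r['region']); pts=np.c_[u,v].astype(np.float32)
            (mx,my),ax,a=cv2.fitEllipse(cv2.convexHull(pts))
            z=6 if 'new' in t else 9
            print(t,round(r['conf'],2),len(u),ray(mx,my,z).round(1),ax)
```

```text
scene [ 20 140 197]
new_sprocket_center 0.81 304 [446.1 284.6   6. ] (23.52142906188965, 24.216602325439453)
worn_sprocket_center 0.68 138 [632.5  23.9   9. ] (14.527558326721191, 17.415666580200195)
worn_sprocket_center 0.23 299 [445.5 284.9   9. ] (22.864667892456055, 24.23653793334961)
top [ 23 143 195]
new_sprocket_center 0.43 187 [447.6 282.2   6. ] (16.26875114440918, 17.691621780395508)
new_sprocket_center 0.33 462 [ 625.1 -324.1    6. ] (22.527923583984375, 25.742212295532227)
```

View pics/z9.png

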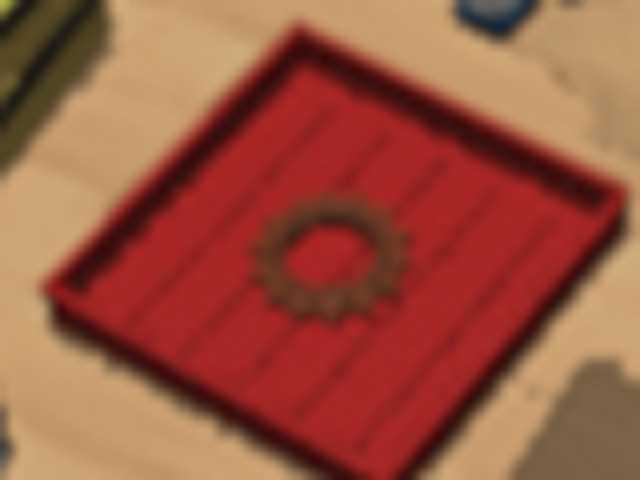

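Emit:
play_rows --pt "0.0374 0 0 0 0 0" --pt "0.0374 0 0 0 0 0" --pt "0.0374 0 0 0 0 0" --pt "0.0374 0 0 0 0 0" --pt "0.0374 0 0 0 0 0" --pt "0.0374 0 0 0 0 0" --pt "0.0376 0 0 0 0 0" --pt "0 0 0 0 0 0"

```text
time: 26.05
tcp_pos: [446.6, 286.6, 163.3]
eef_rot: [-0.0, 0.706, 0.709, 0.0]
wrist_force: [-0.1, -0.6, -0.3]
gripper_width: 0.9
```

Emit:
play_rows --pt "0 0 0.03 0 0 0" --pt "0 0 0.03 0 0 0" --pt "0 0 0.03 0 0 0" --pt "0 0 0.03 0 0 0" --pt "0 0 0.02 0 0 0" --pt "0 0 0.012 0 0 0" --pt "0 0 0.0054 0 0 0" --pt "0 0 0.003 0 0 0" --pt "0 0 0 0 0 0" --pt "0 0 0 0 0 0"

```text
time: 27.05
tcp_pos: [447.9, 283.3, 4.0]
eef_rot: [0.0, 0.707, 0.707, 0.001]
wrist_force: [-0.2, -0.0, 0.9]
gripper_width: 0.901
```

Emit:
play_rows --pt "0 0 0 0 0 0" --pt "0 0 0 0 0 0" --pt "0 0 0 0 0 0" --pt "0 0 0 0 0 0" --pt "0 0 0 0 0 0" --pt "0 0 0 0 0 0" --claw 0.0 --force 10

```text
time: 27.65
tcp_pos: [447.1, 283.0, 3.2]
eef_rot: [0.0, 0.707, 0.707, 0.0]
wrist_force: [-0.7, 0.6, 2.0]
gripper_width: 0.611
```

Run:
```python
from h import *
s=sensors.state();print(s['tcp_pos'],s['gripper_width'],s['wrist_force'],s['joint_positions'])
zoom('scene','z10',[447,283,8])
```

```text
[447.10634813 283.0241337    3.20711569] 0.6107037488933416 [-0.68279179  0.55419085  1.99021399] [ 3.35779361e-01  3.15515043e-01  1.87259059e+00 -2.10027779e-05
  9.53225148e-01  3.35787669e-01]
```

View pics/z10.png

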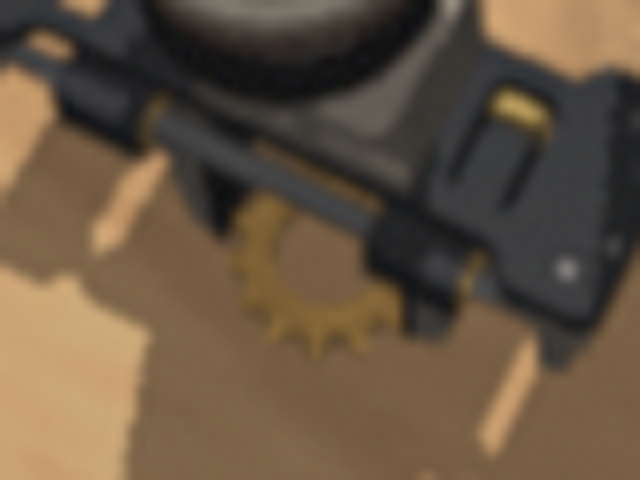

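Emit:
play_rows --pt "0 0 0 0 0 0" --pt "0 0 0 0 0 0" --pt "0 0 0 0 0 0" --pt "0 0 0 0 0 0" --claw 0.9

```text
time: 28.1
tcp_pos: [446.9, 282.9, 2.9]
eef_rot: [-0.0, 0.707, 0.707, -0.0]
wrist_force: [-0.9, -0.0, -0.4]
gripper_width: 0.898
```

Emit:
play_rows --pt "0 0 -0.002 0 0 0.1309" --pt "0 0 0 0 0 0.1309" --pt "0 0 0 0 0 0.1309" --pt "0 0 0 0 0 0.1309" --pt "0 0 0 0 0 0.1309" --pt "0 0 0 0 0 0.1309" --pt "0 0 0 0 0 0.1309" --pt "0 0 0 0 0 0.1309" --pt "0 0 0 0 0 0.1309" --pt "0 0 0 0 0 0.1309" --pt "0 0 0 0 0 0.1309" --pt "0 0 0 0 0 0.1309"

```text
time: 29.3
tcp_pos: [446.9, 283.0, 5.0]
eef_rot: [0.0, 1.0, -0.003, -0.0]
wrist_force: [0.1, 0.1, 0.8]
gripper_width: 0.897
```

Emit:
play_rows --pt "0 0 0.002 0 0 0" --pt "0 0 0 0 0 0" --pt "0 0 0 0 0 0"

```text
time: 29.6
tcp_pos: [446.8, 282.9, 2.8]
eef_rot: [0.0, 1.0, 0.001, -0.0]
wrist_force: [0.3, 0.3, 0.4]
gripper_width: 0.899
```

Emit:
play_rows --pt "0 0 0 0 0 0" --pt "0 0 0 0 0 0" --pt "0 0 0 0 0 0" --pt "0 0 0 0 0 0" --pt "0 0 0 0 0 0" --pt "0 0 0 0 0 0" --claw 0.0 --force 20

```text
time: 30.2
tcp_pos: [447.0, 283.0, 3.1]
eef_rot: [0.0, 1.0, 0.0, 0.0]
wrist_force: [-0.8, 0.3, -0.0]
gripper_width: 0.608
```

Emit:
play_rows --pt "0 0 -0.01 0 0 0" --pt "0 0 -0.025 0 0 0" --pt "0 0 -0.03 0 0 0" --pt "0 0 -0.03 0 0 0" --pt "0 0 -0.03 0 0 0" --pt "0 0 -0.035 0 0 0" --pt "0 0 0 0 0 0" --pt "0 0 0 0 0 0"

```text
time: 31.0
tcp_pos: [447.3, 283.2, 163.9]
eef_rot: [-0.0, 1.0, 0.0, 0.001]
wrist_force: [-0.2, -0.4, -1.5]
gripper_width: 0.61
```

Emit:
play_rows --pt "-0.001 0.0343 0 0 0 0" --pt "-0.001 0.0343 0 0 0 0" --pt "-0.001 0.0343 0 0 0 0" --pt "-0.001 0.0343 0 0 0 0" --pt "-0.001 0.0343 0 0 0 0" --pt "-0.001 0.0343 0 0 0 0" --pt "-0.001 0.0342 0 0 0 0" --pt "0 0 0 0 0 0" --pt "0 0 0 0 0 0" --pt "0 0 0 0 0 0"

```text
time: 32.0
tcp_pos: [439.2, 43.9, 162.0]
eef_rot: [-0.0, 1.0, 0.0, -0.001]
wrist_force: [0.5, -0.0, -0.4]
gripper_width: 0.615
```

Run:
```python
from h import *
s=sensors.state();print(s['tcp_pos'],s['gripper_width'],s['wrist_force'])
zoom('scene','z11',[440,43,110]);zoom('top','z11t',[440,43,130],hw=30,k=10)
```

```text
[439.23376762  43.90019367 162.03398578] 0.6151470055351992 [ 0.52508786 -0.01782201 -0.39485899]
```

View pics/z11.png

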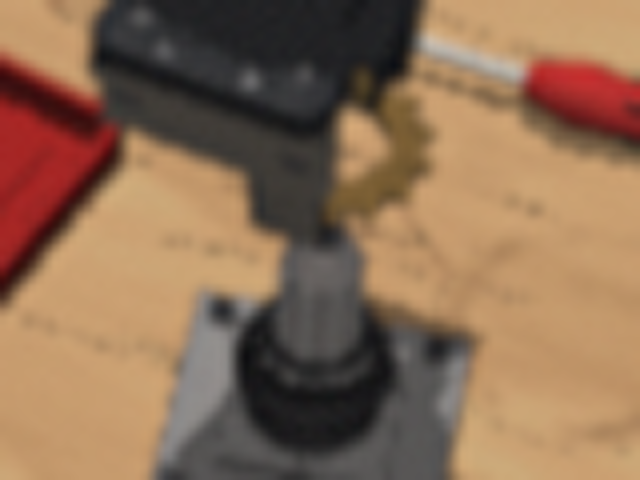

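Emit:
play_rows --pt "0 0 0 0 0 0" --pt "0 0 0 0 0 0"

```text
time: 32.3
tcp_pos: [439.9, 43.6, 163.0]
eef_rot: [-0.0, 1.0, 0.001, -0.0]
wrist_force: [0.7, -0.9, -0.3]
gripper_width: 0.612
```

```bash
cat >> h.py <<'E'
def proj(d,p):
    f,cx,cy=K(d); X=np.atleast_2d(p)@np.array(d['R']).T+np.array(d['t']); return X[:,:2]/X[:,2:]*f+[cx,cy]
def overlay(n,fn,circles,p,hw=40,k=8):
    d=viewer.capture(n); u,v=proj(d,p)[0].astype(int); hh=int(hw*.75); u0,v0=max(u-hw,0),max(v-hh,0)
    im=cv2.resize(d['frame'][v0:v0+2*hh,u0:u0+2*hw,::-1],None,fx=k,fy=k,interpolation=cv2.INTER_CUBIC)
    a=np.linspace(0,2*np.pi,60)
    for (x,y,z,r),col in circles:
        q=proj(d,np.c_[x+r*np.cos(a),y+r*np.sin(a),0*a+z]); q=((q-[u0,v0]+.5)*k).round().astype(np.int32)
        cv2.polylines(im,[q],True,col,1)
    cv2.imwrite('pics/'+fn+'.png',im); return d
E
python3 - <<'E'
from h import *
s=sensors.state();print(s['tcp_pos'],s['gripper_width'],s['wrist_force'])
x,y,z=s['tcp_pos']
overlay('scene','z12',[((x,y,z+5,29),(0,255,0)),((x,y,z+5,15.8),(0,255,0)),((440,43,56,26.5),(255,255,0)),((440,43,107,12.5),(255,0,255)),((440,43,70,19),(255,0,255))],[440,43,110])
E
```

```text
[439.93736497  43.58671663 162.95788109] 0.6117013543808384 [ 0.69994402 -0.90178452 -0.25904433]
```

View pics/z12.png

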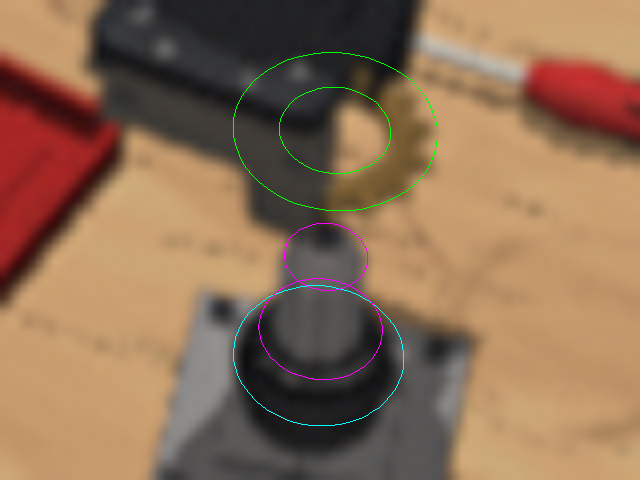

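Emit:
play_rows --pt "0 0 0.015 0 0 0" --pt "0 0 0.015 0 0 0" --pt "0 0 0.012 0 0 0" --pt "0 0 0.008 0 0 0" --pt "0 0 0.008 0 0 0" --pt "0 0 0 0 0 0" --pt "0 0 0 0 0 0"

```text
time: 33.05
tcp_pos: [440.2, 43.0, 105.2]
eef_rot: [0.0, 1.0, -0.0, 0.0]
wrist_force: [0.8, 0.1, -0.8]
gripper_width: 0.611
```

Emit:
play_rows --pt "0 0 0.008 0 0 0" --pt "0 0 0.008 0 0 0" --pt "0 0 0.008 0 0 0" --pt "0 0 0.005 0 0 0" --pt "0 0 0 0 0 0" --pt "0 0 0 0 0 0"

```text
time: 33.65
tcp_pos: [439.9, 43.0, 75.9]
eef_rot: [-0.0, 1.0, 0.0, -0.0]
wrist_force: [-0.4, -0.2, -1.1]
gripper_width: 0.61
```

Run:
```python
from h import *
s=sensors.state();print(s['tcp_pos'],s['gripper_width'],s['wrist_force'])
zoom('scene','z13',[440,43,90])
```

```text
[439.90631383  43.00352097  75.89534144] 0.6095284583583562 [-0.37377455 -0.22188034 -1.1308004 ]
```

View pics/z13.png

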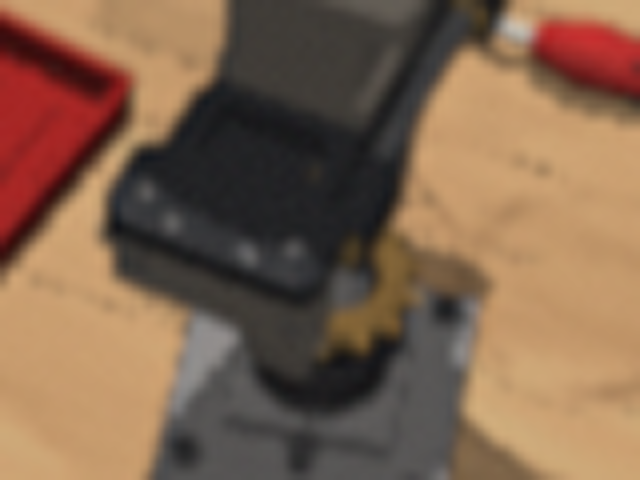

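Emit:
play_rows --pt "0 0 0.002 0 0 0" --pt "0 0 0.001 0 0 0" --pt "0 0 0 0 0 0" --pt "0 0 0 0 0 0"

```text
time: 34.1
tcp_pos: [440.0, 43.0, 73.1]
eef_rot: [0.0, 1.0, -0.0, 0.0]
wrist_force: [0.1, -0.3, -0.8]
gripper_width: 0.606
```

Emit:
play_rows --pt "0 0 0 0 0 0" --pt "0 0 0 0 0 0" --pt "0 0 0 0 0 0" --pt "0 0 0 0 0 0" --claw 0.85

```text
time: 34.5
tcp_pos: [440.1, 43.0, 73.1]
eef_rot: [0.0, 1.0, 0.0, 0.0]
wrist_force: [-0.0, -0.5, 0.5]
gripper_width: 0.85
```

Emit:
play_rows --pt "0 0 -0.01 0 0 0" --pt "0 0 -0.02 0 0 0" --pt "0 0 -0.03 0 0 0" --pt "0 0 -0.03 0 0 0" --pt "0 0 0 0 0 0"

```text
time: 35.0
tcp_pos: [443.2, 42.5, 168.2]
eef_rot: [0.001, 1.0, 0.0, 0.005]
wrist_force: [0.3, 1.1, -0.0]
gripper_width: 0.852
```

Emit:
play_rows --pt "0 0 0 0 0 -0.1309" --pt "0 0 0 0 0 -0.1309" --pt "0 0 0 0 0 -0.1309" --pt "0 0 0 0 0 -0.1309" --pt "0 0 0 0 0 -0.1309" --pt "0 0 0 0 0 -0.1309" --pt "0 0 0 0 0 -0.1309" --pt "0 0 0 0 0 -0.1309" --pt "0 0 0 0 0 -0.1309" --pt "0 0 0 0 0 -0.1309" --pt "0 0 0 0 0 -0.1309" --pt "0 0 0 0 0 -0.1309"

```text
time: 36.2
tcp_pos: [439.5, 43.1, 162.6]
eef_rot: [-0.0, 0.705, 0.709, -0.0]
wrist_force: [0.7, -0.2, 0.6]
gripper_width: 0.849
```

Run:
```python
from h import *
s=sensors.state();print(s['tcp_pos'],s['eef_rot'],s['gripper_width'],s['wrist_force'])
overlay('scene','z14',[((440,43,78,29),(0,255,0)),((440,43,70,29),(0,255,0)),((440,43,107,12.5),(255,0,255))],[440,43,110])
```

```text
[439.54353681  43.07589465 162.57273897] [-3.90208487e-04  7.05203644e-01  7.09004661e-01 -2.40916269e-04] 0.8486992425883373 [ 0.72591951 -0.20658352  0.64019879]
```

View pics/z14.png

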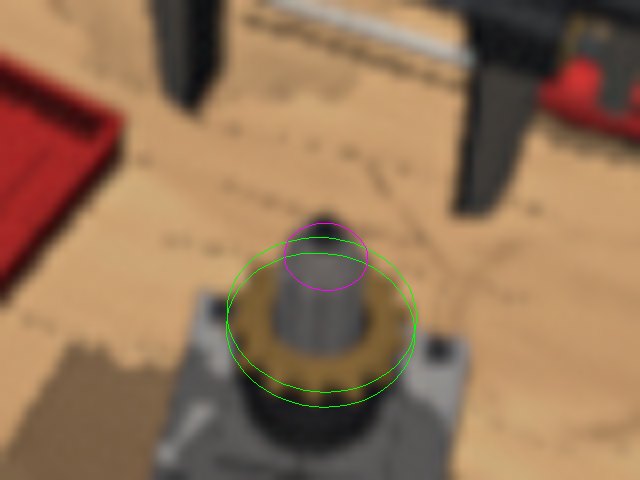

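Emit:
play_rows --pt "-0.037 0.0012 0 0 0 0" --pt "-0.037 0.0012 0 0 0 0" --pt "-0.037 0.0012 0 0 0 0" --pt "-0.037 0.0013 0 0 0 0" --pt "-0.037 0.0012 0 0 0 0" --pt "-0.037 0.0013 0 0 0 0" --pt "-0.037 0.0013 0 0 0 0" --pt "-0.036 0.0013 0 0 0 0" --pt "0 0 0 0 0 0" --pt "0 0 0 0 0 0" --claw 0.72

```text
time: 37.25
tcp_pos: [449.6, -251.9, 162.5]
eef_rot: [-0.001, 0.708, 0.706, 0.0]
wrist_force: [-1.2, 0.4, -0.2]
gripper_width: 0.718
```

Emit:
play_rows --pt "0 0 0.03 0 0 0" --pt "0 0 0.03 0 0 0" --pt "0 0 0.03 0 0 0" --pt "0 0 0.03 0 0 0" --pt "0 0 0.02 0 0 0" --pt "0 0 0.01 0 0 0" --pt "0 0 0.004 0 0 0" --pt "0 0 0 0 0 0" --pt "0 0 0 0 0 0" --pt "0 0 0 0 0 0"

```text
time: 38.25
tcp_pos: [450.8, -252.6, 10.2]
eef_rot: [0.001, 0.707, 0.707, 0.0]
wrist_force: [-0.6, 1.0, -0.0]
gripper_width: 0.723
```

Emit:
play_rows --pt "0 0 0.0006 0 0 0" --pt "0 0 0 0 0 0" --pt "0 0 0 0 0 0" --pt "0 0 0 0 0 0" --pt "0 0 0 0 0 0" --pt "0 0 0 0 0 0" --claw 0.0 --force 12

```text
time: 38.85
tcp_pos: [450.1, -252.1, 8.6]
eef_rot: [0.0, 0.707, 0.707, -0.0]
wrist_force: [-1.2, -0.2, 2.5]
gripper_width: 0.486
```

Emit:
play_rows --pt "0 0 -0.01 0 0 0" --pt "0 0 -0.0246 0 0 0" --pt "0 0 -0.03 0 0 0" --pt "0 0 -0.03 0 0 0" --pt "0 0 -0.03 0 0 0" --pt "0 0 -0.03 0 0 0" --pt "0 0 0 0 0 0"

```text
time: 39.55
tcp_pos: [452.3, -254.1, 168.2]
eef_rot: [0.005, 0.707, 0.707, 0.0]
wrist_force: [0.3, -0.4, -1.4]
gripper_width: 0.488
```

Run:
```python
from h import *
s=sensors.state();print(s['tcp_pos'],s['eef_rot'],s['gripper_width'],s['wrist_force'])
zoom('top','z15t',[450,-252,100])
zoom('scene','z15',[450,-252,100])
```

```text
[ 452.31750892 -254.05931476  168.21698614] [4.69356144e-03 7.07076521e-01 7.07121421e-01 2.45166409e-04] 0.4878424932620993 [ 0.28037559 -0.40072344 -1.39557007]
```

View pics/z15.png

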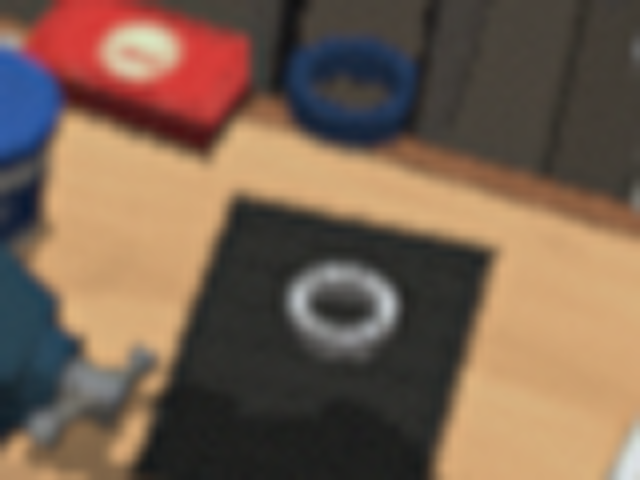

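Emit:
play_rows --pt "0.037 -0.0012 0 0 0 0" --pt "0.037 -0.0012 0 0 0 0" --pt "0.037 -0.0012 0 0 0 0" --pt "0.037 -0.0013 0 0 0 0" --pt "0.037 -0.0012 0 0 0 0" --pt "0.037 -0.0013 0 0 0 0" --pt "0.037 -0.0013 0 0 0 0" --pt "0.0365 -0.0013 0 0 0 0" --pt "0 0 0 0 0 0" --pt "0 0 0 0 0 0" --pt "0 0 0 0 0 0"

```text
time: 40.75
tcp_pos: [439.5, 42.7, 162.1]
eef_rot: [-0.001, 0.707, 0.707, -0.001]
wrist_force: [0.3, 0.3, -1.1]
gripper_width: 0.489
```

Run:
```python
from h import *
s=sensors.state();print(s['tcp_pos'],s['gripper_width'],s['wrist_force'])
overlay('scene','z16',[((440,43.5,175,22.5),(0,255,0)),((440,43,78,29),(0,255,0)),((440,43,107,12.5),(255,0,255))],[440,43,110])
```

```text
[439.48371123  42.72128329 162.0893415 ] 0.48943802600227765 [ 0.33000508  0.30946863 -1.08873026]
```

View pics/z16.png

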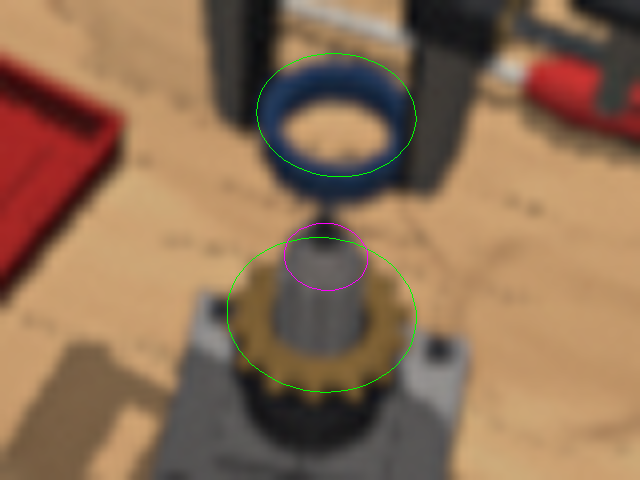

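Emit:
play_rows --pt "0 0 0.015 0 0 0" --pt "0 0 0.015 0 0 0" --pt "0 0 0.012 0 0 0" --pt "0 0 0.008 0 0 0" --pt "0 0 0.008 0 0 0" --pt "0 0 0 0 0 0" --pt "0 0 0 0 0 0"

```text
time: 41.5
tcp_pos: [440.2, 43.4, 105.2]
eef_rot: [0.0, 0.707, 0.707, 0.0]
wrist_force: [-0.4, 0.5, -0.4]
gripper_width: 0.484
```

Emit:
play_rows --pt "0 0 0.008 0 0 0" --pt "0 0 0.006 0 0 0" --pt "0 0 0.005 0 0 0" --pt "0 0 0 0 0 0" --pt "0 0 0.002 0 0 0" --pt "0 0 0.001 0 0 0" --pt "0 0 0 0 0 0" --pt "0 0 0 0 0 0"

```text
time: 42.3
tcp_pos: [440.1, 43.5, 83.1]
eef_rot: [0.0, 0.707, 0.707, 0.0]
wrist_force: [0.2, 0.2, -0.9]
gripper_width: 0.487
```

Emit:
play_rows --pt "0 0 0.0005 0 0 0" --pt "0 0 0 0 0 0" --pt "0 0 0 0 0 0"

```text
time: 42.6
tcp_pos: [440.0, 43.5, 82.6]
eef_rot: [0.0, 0.707, 0.707, 0.0]
wrist_force: [-0.3, -0.6, 0.6]
gripper_width: 0.486
```

Emit:
play_rows --pt "0 0 0 0 0 0" --pt "0 0 0 0 0 0" --pt "0 0 0 0 0 0" --pt "0 0 0 0 0 0" --claw 0.7

```text
time: 43.0
tcp_pos: [440.0, 43.5, 82.5]
eef_rot: [0.0, 0.707, 0.707, 0.0]
wrist_force: [0.1, 0.5, -0.4]
gripper_width: 0.698
```

Emit:
play_rows --pt "0 0 -0.01 0 0 0" --pt "0 0 -0.02 0 0 0" --pt "0 0 -0.03 0 0 0" --pt "0 0 -0.0209 0 0 0" --pt "0 0 0 0 0 0" --pt "0 0 0 0 0 0"

```text
time: 43.6
tcp_pos: [440.1, 43.5, 163.6]
eef_rot: [0.0, 0.707, 0.707, 0.0]
wrist_force: [0.4, -0.2, -0.7]
gripper_width: 0.703
```

Run:
```python
from h import *
s=sensors.state();print(s['tcp_pos'],s['eef_rot'],s['gripper_width'],s['wrist_force'])
overlay('scene','z17',[((440,43,94,22.5),(0,255,0))],[440,43,110])
```

```text
[440.09403051  43.46501934 163.59723447] [3.49812186e-04 7.07108311e-01 7.07105119e-01 2.54808468e-04] 0.7025630016701195 [ 0.43331245 -0.22323526 -0.71773933]
```

View pics/z17.png

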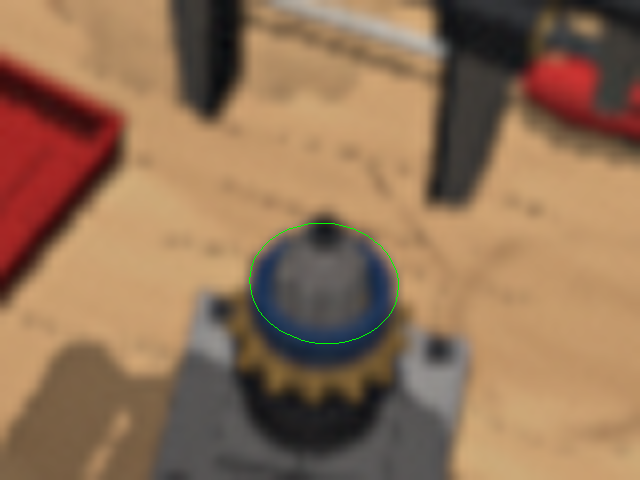

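Emit:
play_rows --pt "-0.04 0.0019 0 0 0 0" --pt "-0.04 0.0019 0 0 0 0" --pt "-0.04 0.0019 0 0 0 0" --pt "-0.04 0.0019 0 0 0 0" --pt "-0.04 0.0019 0 0 0 0" --pt "-0.04 0.0019 0 0 0 0" --pt "-0.04 0.0019 0 0 0 0" --pt "-0.04 0.0019 0 0 0 0" --pt "-0.0385 0.0018 0 0 0 0" --pt "0 0 0 0 0 0" --pt "0 0 0 0 0 0"

```text
time: 44.75
tcp_pos: [456.1, -314.6, 161.6]
eef_rot: [-0.002, 0.708, 0.707, 0.0]
wrist_force: [0.2, 1.3, -0.3]
gripper_width: 0.701
```

Emit:
play_rows --pt "0 0 0.03 0 0 0" --pt "0 0 0.03 0 0 0" --pt "0 0 0.03 0 0 0" --pt "0 0 0.03 0 0 0" --pt "0 0 0.02 0 0 0" --pt "0 0 0.01 0 0 0" --pt "0 0 0.005 0 0 0" --pt "0 0 0 0 0 0" --pt "0 0 0 0 0 0" --pt "0 0 0 0 0 0"

```text
time: 45.75
tcp_pos: [457.7, -315.7, 9.6]
eef_rot: [0.001, 0.707, 0.707, -0.0]
wrist_force: [0.0, 0.3, -0.1]
gripper_width: 0.702
```

Emit:
play_rows --pt "0 0 0 0 0 0" --pt "0 0 0 0 0 0" --pt "0 0 0 0 0 0" --pt "0 0 0 0 0 0" --pt "0 0 0 0 0 0" --pt "0 0 0 0 0 0" --claw 0.0 --force 12

```text
time: 46.35
tcp_pos: [457.0, -315.1, 8.5]
eef_rot: [0.0, 0.707, 0.707, -0.0]
wrist_force: [-0.5, -0.0, 0.4]
gripper_width: 0.404
```

Emit:
play_rows --pt "0 0 -0.01 0 0 0" --pt "0 0 -0.025 0 0 0" --pt "0 0 -0.03 0 0 0" --pt "0 0 -0.03 0 0 0" --pt "0 0 -0.03 0 0 0" --pt "0 0 -0.03 0 0 0" --pt "0 0 0 0 0 0"

```text
time: 47.05
tcp_pos: [459.2, -317.3, 169.0]
eef_rot: [0.005, 0.707, 0.707, -0.0]
wrist_force: [0.4, -0.8, 0.6]
gripper_width: 0.405
```

Emit:
play_rows --pt "0.04 -0.0019 0 0 0 0" --pt "0.04 -0.0019 0 0 0 0" --pt "0.04 -0.0019 0 0 0 0" --pt "0.04 -0.0019 0 0 0 0" --pt "0.04 -0.0019 0 0 0 0" --pt "0.04 -0.0019 0 0 0 0" --pt "0.04 -0.0019 0 0 0 0" --pt "0.04 -0.0019 0 0 0 0" --pt "0.0385 -0.0018 0 0 0 0" --pt "0 0 0 0 0 0" --pt "0 0 0 0 0 0" --pt "0 0 0 0 0 0"

```text
time: 48.25
tcp_pos: [439.8, 42.6, 163.0]
eef_rot: [-0.0, 0.707, 0.707, -0.0]
wrist_force: [-0.6, 0.4, -0.6]
gripper_width: 0.407
```

Run:
```python
from h import *
s=sensors.state();print(s['tcp_pos'],s['eef_rot'],s['gripper_width'],s['wrist_force'])
overlay('scene','z18',[((440,43.5,171,19.5),(0,255,0)),((440,43,94,22.5),(0,255,0))],[440,43,110])
```

```text
[439.82676115  42.56904325 162.98921625] [-9.99233731e-05  7.07439216e-01  7.06774089e-01 -3.63579011e-04] 0.40723112173157294 [-0.56737021  0.39856279 -0.58521095]
```

View pics/z18.png

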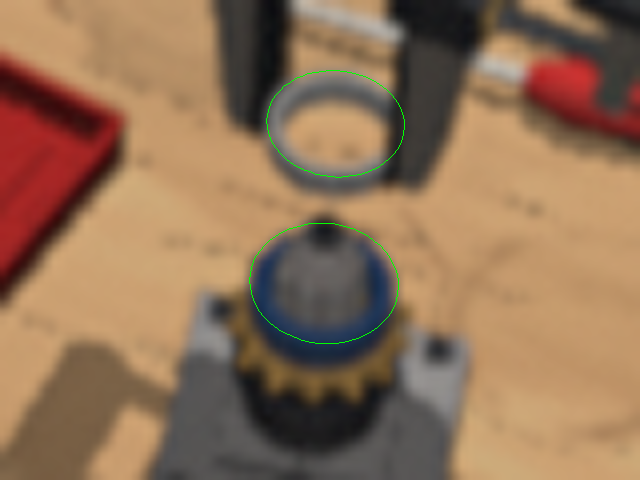

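Emit:
play_rows --pt "0 0 0.015 0 0 0" --pt "0 0 0.015 0 0 0" --pt "0 0 0.01 0 0 0" --pt "0 0 0.007 0 0 0" --pt "0 0 0.006 0 0 0" --pt "0 0 0 0 0 0" --pt "0 0 0 0 0 0"

```text
time: 49.0
tcp_pos: [440.2, 43.4, 110.7]
eef_rot: [0.0, 0.707, 0.707, 0.0]
wrist_force: [0.2, 0.3, 0.8]
gripper_width: 0.406
```

Emit:
play_rows --pt "0 0 0.005 0 0 0" --pt "0 0 0.004 0 0 0" --pt "0 0 0.002 0 0 0" --pt "0 0 0 0 0 0" --pt "0 0 0.0005 0 0 0" --pt "0 0 0.0005 0 0 0" --pt "0 0 0 0 0 0" --pt "0 0 0 0 0 0"

```text
time: 49.8
tcp_pos: [440.1, 43.5, 98.5]
eef_rot: [0.0, 0.707, 0.707, 0.0]
wrist_force: [-0.5, -0.5, -0.2]
gripper_width: 0.402
```

Emit:
play_rows --pt "0 0 0 0 0 0" --pt "0 0 0 0 0 0" --pt "0 0 0 0 0 0" --pt "0 0 0 0 0 0" --claw 0.7

```text
time: 50.2
tcp_pos: [440.0, 43.5, 98.4]
eef_rot: [0.0, 0.707, 0.707, 0.0]
wrist_force: [-0.2, 0.4, 0.4]
gripper_width: 0.698
```

Emit:
play_rows --pt "0 0 -0.01 0 0 0" --pt "0 0 -0.02 0 0 0" --pt "0 0 -0.03 0 0 0" --pt "0 0 -0.03 0 0 0" --pt "0 0 -0.03 0 0 0" --pt "0 0 0 0 0 0"

```text
time: 50.8
tcp_pos: [442.8, 43.0, 223.8]
eef_rot: [0.004, 0.707, 0.707, 0.003]
wrist_force: [-0.0, -0.1, 0.2]
gripper_width: 0.701
```

Run:
```python
from h import *
s=sensors.state();print(s['tcp_pos'],s['eef_rot'],s['gripper_width'],s['wrist_force'])
overlay('scene','z19',[((440,43.5,106,19.5),(0,255,0))],[440,43,110])
d=cap('scene','s19');P=cloud(d)
m=(abs(P[...,0]-440)<22)&(abs(P[...,1]-43)<22)&(P[...,2]>90)&(P[...,2]<130)
print(np.histogram(P[m][:,2],bins=np.arange(90,130,3)))
```

```text
[442.82727469  43.04286703 223.81328807] [0.00390841 0.70706147 0.70713587 0.00276803] 0.7011452074944375 [-0.01023624 -0.10137156  0.18124979]
(array([16, 30, 17, 17, 38, 56, 15, 15, 17,  8, 10,  8,  0]), array([ 90,  93,  96,  99, 102, 105, 108, 111, 114, 117, 120, 123, 126,
       129]))
```

View pics/z19.png

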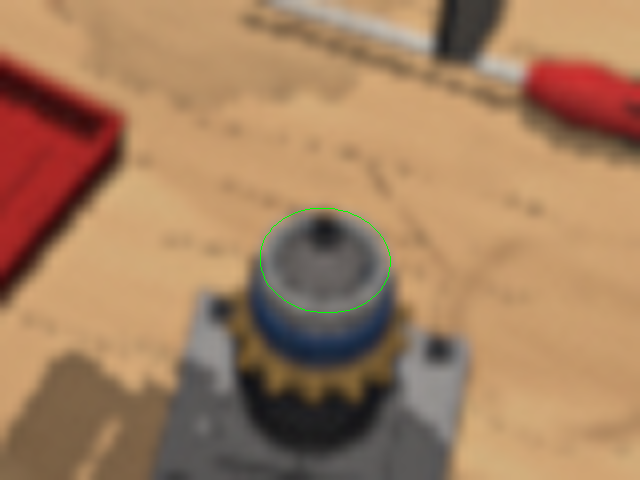

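View pics/s19.png

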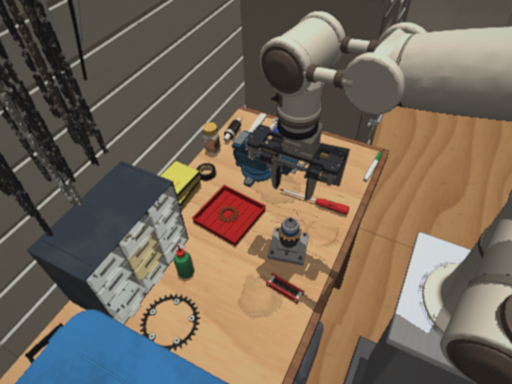

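Emit:
play_rows --pt "0 0 0 0 0 0" --pt "0 0 0 0 0 0" --pt "0 0 0 0 0 0" --pt "0 0 0 0 0 0" --pt "0 0 0 0 0 0"

```text
time: 51.4
tcp_pos: [439.8, 43.5, 218.1]
eef_rot: [-0.0, 0.707, 0.707, -0.0]
wrist_force: [0.2, -0.3, -0.2]
gripper_width: 0.698
```

Run:
```python
from h import *
d=cap('top','t20')
for t in ['lube_bottle_center','grease_tub_center']: print(t,[(np.round(x['location']).tolist(),round(x['conf'],2)) for x in viewer.pinpoint('top',t)][:1])
print(sensors.state()['wrist_force']); print(order.hand_in())
```

```text
lube_bottle_center [([641.0, 218.0, 62.0], 0.78)]
grease_tub_center [([616.0, -315.0, 34.0], 0.79)]
[ 0.0439962   0.19487108 -0.05093357]
the job is handed in; nothing more can be done
None
```

View pics/t20.png

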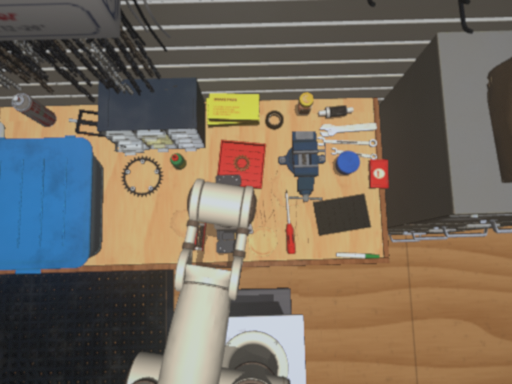

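The job is done and handed in at about 51 s. I set the lockring and spacer side by side, flat on the mat, and laid the rusty sprocket flat in the red tray. The brass sprocket, blue spacer and silver lockring are back on the freehub in that order.

- **Stack:** The scene picture shows brass, blue and silver sitting level on the hub. The depth readings at the top of the stack cluster at 102–108 mm, against 106 mm expected for the lockring's top.
- **Tray:** The rusty sprocket lies flat, near the centre of the tray.
- **Bystanders:** The oil bottle and grease tub stand where they were, to within about 4 mm of measurement noise.
- **Forces:** The highest wrist force I read was about 6 N, and the last reading before hand-in was about 0 N.

**Disagreements:**
- The two cameras differed by 2–4 mm at the hub, so I used a position between them. The play on the rings absorbed the rest, with no contact force as they went on.
- The gripper read about 37 mm across the lockring, which is given as 39 mm.
- During two grips on the hub (the spacer and the rusty sprocket), the tool rose 0.7–1 mm with about 5–6 N upward. I did not find the cause, and it had no visible effect.

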